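Seat a drill core at the top of the inspection gutter

ROBOT

A 7-joint arm with a two-finger parallel gripper is mounted at the origin on a cart in front of the work surface, level with it; the furniture and walls round the work are solid. World frame = base frame: x ahead of the robot, y to its left, z up, the work surface at z = 0. Lengths are in m, angles in degrees, forces in N, time in s.
With the tool pointing down it reaches from about 0.425 to 0.875 m from the base axis. Payload 9.9 kg.
Tool frame: the origin (TCP) lies at the very end of the fingers, on their centre line; the grasp point (between the pads) lies 19 mm behind it; z points along the fingers, y is the line along which they close (so a half turn about z gives the same grasp; the last joint's range is limited). The gripper opens to 85 mm and grips with 20 to 120 N. Pads are 22 mm wide; open, the fingers measure 114 mm over their backs; the gripper's body (76 mm by 85 mm) begins 54 mm behind the grasp point. The pads swing forward as they close: fully open they stand 13 mm farther back than shut.
Start: joints at [-71.035, 32.985, 1.427, 82.34, -0.859, 64.687, -3.237], TCP at [0.272, 0.618, 0.231] pointing down, gripper open.
Joint ranges: [-157.87, 157.87], [-19.46, 123.44], [-87.15, 90], [11.01, 140.99], [-62.26, 242.26], [9.8, 113.94], [-161.44, 161.44]. Speed limits (degrees/s): [127.2, 127.2, 172.46, 172.46, 180, 180, 180].

INTERFACE

Orientations are given as a 3x3 rotation matrix whose columns are the frame's x, y, z axes.
In Python, from station import bot gives the robot as it stands. The module is installed in compiled form; this text tells all that it offers.
- The arm moves only by the tool servo_tool, never from a script. Its argument "steps" is a list that holds one entry, the list of rows, each a list of 5 numbers: the shift along the tool's x, y, z in mm, then the turn about the tool's z in degrees, then the finger opening in mm, from 0 to 85.4. A call has 1 to 20 rows; each row is the pose to reach, as a shift and turn from the pose commanded when the call began, along the tool's axes at that moment; what a row does not reach only later rows make up. A row lasts 1/8 s, in which the tool goes at most 62.5 mm and 10.7 degrees, less where a joint would pass 70% of its speed; a pose out of reach is approached as far as the arm can. A call with a gripper value outside its range is refused whole. The fingers move at their own pace and stop on an object; the grip force is fixed at half the most. Time passes only in rows, so rows that repeat a pose let the fingers close. It gives the time, the measured TCP pose, the force, the opening and the grip force at its end, in the units of the state.
- bot.observe(): the state, without advancing time (a new reading comes with each control period).
- bot.capture(name): name is "scene" or "side" or "wrist"; returns (picture, depth): 480x640x3 uint8, blue, green, red; 480x640 float32, m along the optical axis (not along the pixel's ray), 0 where there is no reading.
- bot.camera_info(name): a dict with "fov_y" (degrees; the focal length in pixels is half the picture's height over the tangent of half this angle, whatever the lens; pixels are square), "cx", "cy" (the principal point, pixels), "dist_coeffs" ([k1, k2, p1, p2, k3] as OpenCV has them; the pictures are not rectified), "origin" and "orientation" of the camera in the world. Camera axes: x right, y down, z forward; pixel columns grow to the right and rows downward; lengths in m; the calibration is good to about 2 mm. A picture is of the moment at which its call begins: read the wrist's pose just before it. camera_info takes no time and is no camera call; for the wrist camera it gives the pose at the moment of the call.
- bot.job_done(): hands the job in; it is judged then, once.
The state is a dict: "t": time; "joints": joint angles; "joint_velocities": joint speeds; "effort": joint torques, N m; "tcp_pos": TCP position; "tool_rot": TCP orientation; "wrist_force": force on the tool from outside, world axes, zero at the start; "moment": the same for the moment, N m; "grip_width": opening from 0.0 (shut) to 1.0 (fully open); "finger_force": force on a finger pad.
Only numpy, scipy, OpenCV 4.12 (cv2) and the standard library are available. Lean on these libraries where they do the work, as an engineer would, in place of code of your own. Each camera call takes 0.05 s, during which the arm holds its last target. There are 200 camera calls.

TASK

The drill core lying at the low end of the sloping gutter has to be parked for inspection at the high end. Push it gently up the gutter with the fingertips, over the crest, until it drops into the hollow against the end stop and stays there by itself, then take the hand away. Never grip it, squeeze it or lift it out of the gutter, and leave the short core, the jar and the bottle beside the gutter where they stand.

Things in the scene. Friction and masses are not known exactly. Their poses are not given: they have to be found in the camera images.
- core: Grey stone drill core with thin pale bands: smooth cylinder 48 mm in diameter, 50 mm long, 150 to 310 g, slippery (friction about 0.35), rolling freely. It starts lying across the gutter against the lip at the low end. Origin at its centre; its y axis is the cylinder's axis, so x and z turn as it rolls.
- gutter: Straight aluminium gutter, 240 mm long, 64 mm wide, bolted to the bench. Level frame: origin on the bench under its middle, x along it to the high end, y across, z up. Floor rises 8 degrees from z = 20 mm at x = -120 to z = 46.4 at the crest (x = 68), then falls 20 degrees into a hollow, to an upright end stop with face at x = 113, top at z = 72.
- gutter_bed: Sloping part of the gutter. Origin mid-channel on the floor at the lip's inner face; x up along the floor (crest at 190 mm), y across, z square to it. Channel 54 mm wide, walls 13 mm above the floor. Lip at x = -4 to 0, 8 mm high; open behind it, so a finger can stand over or behind it. The core starts at x = 18, z = 24 mm; let go on the slope, it rolls back to the lip.
- crest (a point): Middle of the crest, the top edge of the sloping floor where the hollow begins. Once the core's centre is about 5 mm past it, the core rolls into the hollow by itself. All along the gutter, fingertips 14 to 22 mm above the floor clear the side walls and meet the core at its half height.
- seat (a point): Where the core's centre lies when it rests in the hollow, touching the end stop: 21 mm past the crest and 18 mm above it.
- short_core: Grey stone core, 48 mm in diameter and 34 mm tall, standing on its end on the bench about 120 mm to one side of the gutter's middle line. Origin at the centre of its underside. To be left alone.
- jar: Round gem jar with a lid, 50 mm in diameter and 24 mm tall, on the bench about 115 mm to the other side of the gutter. Origin at the centre of its underside. To be left alone.
- bottle: Amber dropper bottle, 34 mm in diameter and 102 mm tall, on the bench about 130 mm from the gutter's middle line, on the jar's side. Origin at the centre of its underside. To be left alone.
Things that resemble listed ones, but are neither listed nor needed, are in the scene too. What is shaped like the core but orange or turquoise is not meant.

How it is judged:
By the outcome, as a careful person would: the job done as asked, in the order asked, and still so for the second after the job is handed in, with the robot touching nothing.
It also fails if it takes over 35 s, if anything falls off the work surface, if the arm or the gripper's body presses on something with over 40 N, if the wrist force passes 120 N, or if a joint passes its speed limit or range.

## Working session

There is one attempt and no reset: what is moved stays moved. The work goes in short steps, Python scripts to look and compute and a tool call to move; the robot and the scene stay as the last step left them, time stands still between calls to the robot, and variables do not carry over. Pictures are saved under pics/ and viewed, at most 10 in all, crops included, and the job is handed in when it is done.

Besides the shell and the picture viewer there is one more tool, called as a command line: name --argument value ..., lists and objects as JSON in quotes. servo_tool: Moves the arm, as the interface text tells. Its arguments: {"type":"object","properties":{"steps":{"type":"array"}},"required":["steps"]}

```bash
mkdir -p pics
cat > h.py <<'E'
import numpy as np, cv2
from station import bot
def cam(n):
    i=bot.camera_info(n); f=240/np.tan(np.radians(i["fov_y"]/2))
    K=np.array([[f,0,i["cx"]],[0,f,i["cy"]],[0,0,1]])
    return K,np.array(i["dist_coeffs"],float),np.array(i["origin"]),np.array(i["orientation"])
def rays(n,px):
    K,D,o,R=cam(n)
    p=cv2.undistortPoints(np.array(px,float).reshape(-1,1,2),K,D).reshape(-1,2)
    return o,np.c_[p,np.ones(len(p))]@R.T
def pts(n,px,depth):
    o,r=rays(n,px); d=np.array([depth[int(v),int(u)] for u,v in px]); return o+r*d[:,None]
def onz(n,px,z):
    o,r=rays(n,px); return o+r*((z-o[2])/r[:,2])[:,None]
def proj(n,P):
    K,D,o,R=cam(n)
    return cv2.projectPoints((np.array(P)-o)@R,np.zeros(3),np.zeros(3),K,D)[0].reshape(-1,2)
E
python3 - <<'E'
from h import *
for n in("scene","side"):
    p,d=bot.capture(n); cv2.imwrite(f"pics/{n}0.png",p); np.save(f"{n}0.npy",d); print(n,cam(n)[2:],cam(n)[0][0,0])
s=bot.observe(); print(s["t"],s["tool_rot"],s["tcp_pos"],s["wrist_force"],s["grip_width"])
E
```

```text
scene (array([-0.01997359, -0.43876454,  0.46726725]), array([[ 0.60984323, -0.37129319,  0.70016612],
       [-0.79250401, -0.27973786,  0.54192631],
       [-0.00535058, -0.88537455, -0.46484758]])) 486.8127652139496
side (array([ 0.35952715, -0.63091366,  0.55180716]), array([[ 0.94149178, -0.19905524,  0.27197472],
       [-0.3369279 , -0.53543948,  0.77445733],
       [-0.00853379, -0.82078108, -0.57117913]])) 490.43597978992517
0.1 [[-9.15212743e-01  4.02970701e-01 -5.00128239e-04]
 [ 4.02971000e-01  9.15211725e-01 -1.36763194e-03]
 [-9.33923724e-05 -1.45321135e-03 -9.99998940e-01]] [0.27187773 0.61739244 0.23054141] [ 0.50181977  0.06380044 -0.77330033] 1.000414805557403
```

View pics/scene0.png

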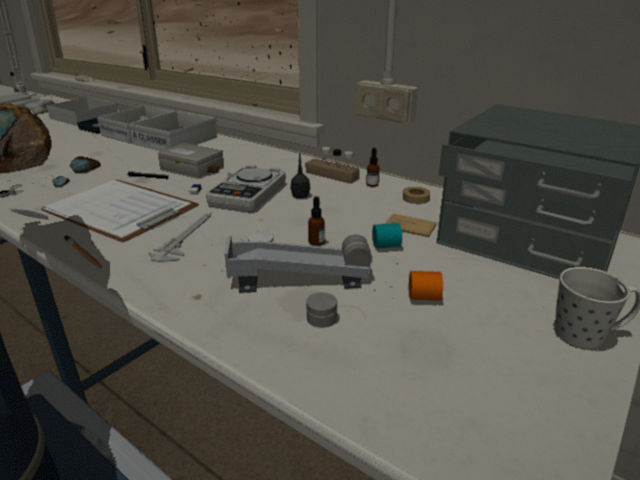

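View pics/side0.png

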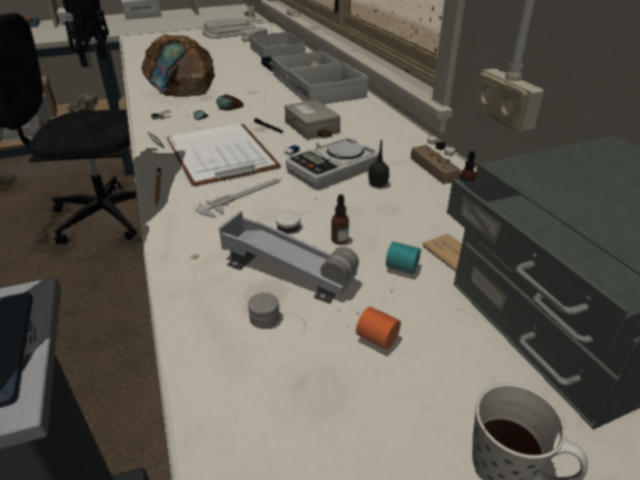

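Both views show the gutter with its low end at the right. The grey core lies there, at side (340,265) and scene (356,250). The high end with the stop is at side (230,230) and scene (232,255). The other candidates are the orange cylinder (378,327), the turquoise one (403,257) and the standing short core (264,309). The one meant is the grey one lying in the gutter, and I'll confirm it in a crop.

Run:
```python
from h import *
a=cv2.imread("pics/side0.png")[195:315,205:375]; b=cv2.imread("pics/scene0.png")[190:310,215:385]
c=np.vstack([cv2.resize(x,None,fx=4,fy=4,interpolation=cv2.INTER_CUBIC)[:, :] for x in(a,)]); cv2.imwrite("pics/c1.png",c)
cv2.imwrite("pics/c2.png",cv2.resize(b,None,fx=4,fy=4,interpolation=cv2.INTER_CUBIC))
```

```text
(no output)
```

View pics/c1.png

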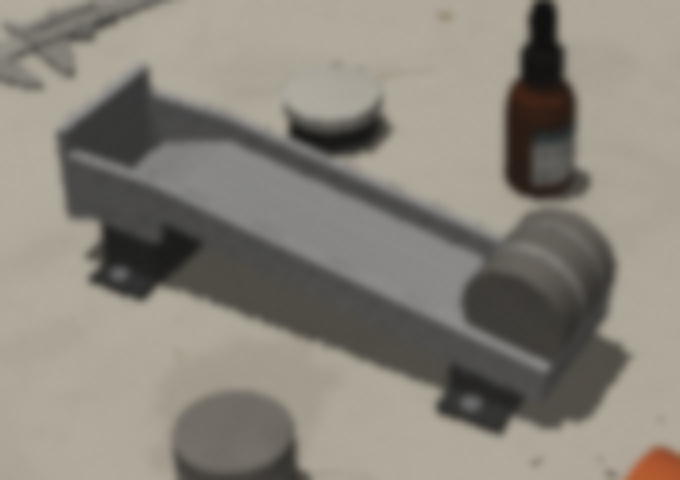

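View pics/c2.png

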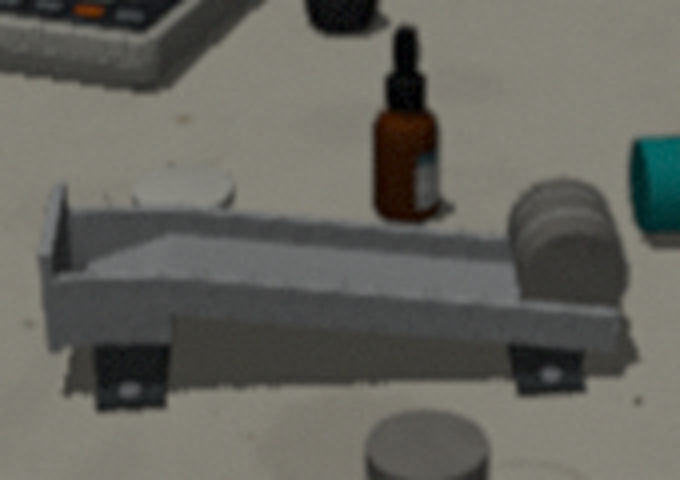

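The crops confirm it: the grey core with pale bands lies against the lip at the low end (crop 1 at (540,280)), and the hollow and stop are at the upper left. Next I'll fit the gutter's pose from corner pixels in both views.

Run:
```python
from h import *
from scipy.optimize import least_squares
M=np.array([[118,32,72],[118,-32,72],[-122,32,32.9],[68,-27,46.4]])/1e3
S=np.array([[59,133],[143,70],[549,372],[235,142]])/4+[205,195]
C=np.array([[42,258],[60,187],[622,310],[170,235]])/4+[215,190]
def T(q,P):
    c,s=np.cos(q[2]),np.sin(q[2]); return P@np.array([[c,-s,0],[s,c,0],[0,0,1]]).T+[q[0],q[1],0]
f=lambda q:np.r_[proj("side",T(q,M))-S,proj("scene",T(q,M))-C].ravel()
c0=onz("side",[(290,270)],.03)[0]
r=least_squares(f,[c0[0],c0[1],2.2],loss="soft_l1"); q=r.x
print(q[:2],np.degrees(q[2]),f(q).reshape(-1,2).round(1))
core=np.array([-120+18*np.cos(.1396)-24*np.sin(.1396),0,20+18*np.sin(.1396)+24*np.cos(.1396)])/1e3
for nm,P in(("core",core),("crest",[.068,0,.0464]),("seat",[.089,0,.0644]),("lip",[-.12,0,.02])): print(nm,T(q,np.array([P]))[0].round(4))
for n in("side","scene"):
    im=cv2.imread(f"pics/{n}0.png"); d=np.load(f"{n}0.npy")
    print(n,proj(n,T(q,core[None])))
    # floor points by depth -> gutter frame
    P=T(q,np.array([[x/1e3,-.01,.0464+(x-68)*np.tan(.1396)/1e3] for x in(-60,-20,20,60)]))
    W=pts(n,proj(n,P),d); print((W-P).round(4))
np.save("q.npy",q)
t=bot.observe(); print(t["tool_rot"].T if hasattr(t["tool_rot"],'T') else 0)
# nearby
for nm,a,z in(("short",(264,300),.034),("jar",(289,218),.024),("bottle",(341,205),.08)):
    w=onz("side",[a],z)[0]; e=w-[q[0],q[1],0]; c,s=np.cos(q[2]),np.sin(q[2]); print(nm,w.round(3),c*e[0]+s*e[1],-s*e[0]+c*e[1])
```

```text
[0.54318939 0.03251793] 131.89034495569777 [[-0.7  0.2]
 [-0.5 -1.1]
 [-0.6 -0.6]
 [-1.4  0.7]
 [ 1.6 -1. ]
 [ 0.1 -1.3]
 [ 0.1 -0. ]
 [ 1.9 -0.3]]
core [ 0.6136 -0.046   0.0463]
crest [0.4978 0.0831 0.0464]
seat [0.4838 0.0988 0.0644]
lip [ 0.6233 -0.0568  0.02  ]
side [[341.29762058 266.91580811]]
[[-0.0005 -0.0013  0.0011]
 [-0.0002 -0.0006  0.0005]
 [ 0.0001  0.0003 -0.0002]
 [-0.0005 -0.0022  0.0016]]
scene [[358.47960923 251.8700591 ]]
[[ 0.0056  0.004  -0.0041]
 [ 0.0026  0.0021 -0.0019]
 [ 0.003   0.0026 -0.0023]
 [ 0.0029  0.0028 -0.0023]]
[[-9.15212743e-01  4.02971000e-01 -9.33923724e-05]
 [ 4.02970701e-01  9.15211725e-01 -1.45321135e-03]
 [-5.00128239e-04 -1.36763194e-03 -9.99998940e-01]]
short [ 0.475 -0.067  0.034] -0.028519271572417376 0.11681666071831356
jar [0.587 0.16  0.024] 0.06611178937027644 -0.11791283797240136
bottle [0.666 0.085 0.08 ] -0.04285790783516908 -0.126899388645127
```

servo_tool --steps '[[[-13,-10,0,1,60],[-38,-30,0,2,40],[-76,-59,0,3,20],[-113,-89,0,5,12],[-158,-123,0,7,12],[-202,-158,0,9,12],[-246,-192,0,11,12],[-290,-227,0,13,12],[-334,-261,0,15,12],[-378,-296,0,17,12],[-422,-330,0,19,12],[-466,-365,0,21,12],[-504,-394,0,22,12],[-542,-424,0,23,12],[-580,-454,0,24,12],[-605,-473,0,24.3,12],[-624,-488,0,24.3,12],[-630,-493,0,24.3,12],[-630,-493,0,24.3,12],[-630,-493,0,24.3,12]]]'

```text
t: 2.6
tcp_pos: [0.6495, -0.086, 0.2314]
tool_rot: [[-0.669, 0.743, -0.0], [0.743, 0.669, 0.001], [0.001, 0.0, -1.0]]
wrist_force: [0.4, -0.2, 0.9]
grip_width: 0.142
finger_force: 0.0
```

```bash
cat > g.py <<'E'
from h import *
q=np.load("q.npy"); c,s=np.cos(q[2]),np.sin(q[2]); R=np.array([[c,-s,0],[s,c,0],[0,0,1]])
def G(P): return (np.array(P)-[q[0],q[1],0])@R
def W(P): return np.array(P)@R.T+[q[0],q[1],0]
def st():
    o=bot.observe(); t=np.array(o["tool_rot"]); g=G(o["tcp_pos"])*1e3
    print("t",o["t"],"tcpG",g.round(1),"floor+",round(g[2]-(46.4+(g[0]-68)*np.tan(np.radians(8))),1),"x-yaw",np.degrees(np.arctan2(t[1,0],t[0,0]))-np.degrees(q[2]),"F_G",(np.array(o["wrist_force"])@R).round(1),"grip",o["grip_width"])
E
python3 - <<'E'
from g import *
st()
K,D,o,Rr=cam("wrist"); p,d=bot.capture("wrist")
for P,col in(([-.12,27e-3,.02],(0,0,255)),([-.12,-27e-3,.02],(0,0,255)),([.068,27e-3,.0464],(0,255,0)),([.068,-27e-3,.0464],(0,255,0)),([.12,.032,.072],(255,0,0)),([.12,-.032,.072],(255,0,0)),([-.1055,.025,.0463],(255,0,255)),([-.1055,-.025,.0463],(255,0,255))):
    u=proj("wrist",W([P]))[0]; print(u)
    if abs(u).max()<2000: cv2.circle(p,tuple(int(x) for x in u),3,col,1)
cv2.imwrite("pics/w1.png",p)
E
```

```text
t 2.6 tcpG [-159.2    0.   231.4] floor+ 216.9 x-yaw 0.10766868406594199 F_G [-0.4 -0.2  0.9] grip 0.14156888595624098
[298.6735695  175.51114068]
[351.50271941 175.59002773]
[291.61671404 -60.7658077 ]
[359.03736304 -60.62713463]
[ 278.80313561 -174.6112392 ]
[ 372.03259174 -174.39358533]
[298.3943794  161.86781529]
[351.76884983 161.94924888]
```

View pics/w1.png

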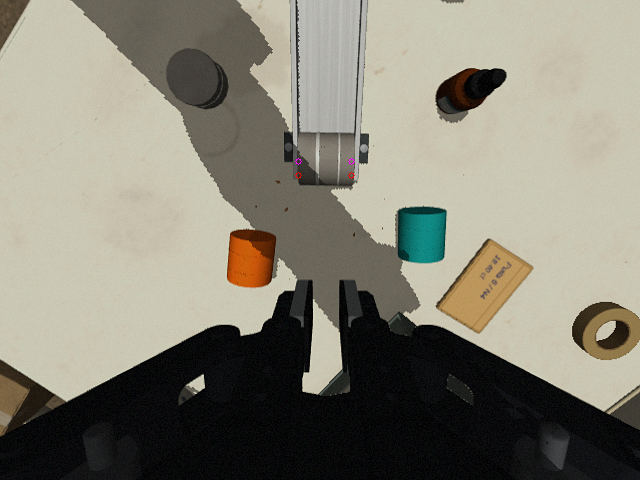

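The wrist view shows the core at (326,159), spanning columns 298–355. The gutter is centred at about column 328, 1.5–2 mm to the right of my fit. Along the gutter it agrees within about 3 mm. I'll descend behind the lip.

servo_tool --steps '[[[0,1,15,0,12],[0,1.5,50,0,12],[0,1.5,90,0,12],[0,1.5,130,0,12],[0,1.5,162,0,12],[0,1.5,184,0,12],[0,1.5,195,0,12],[0,1.5,197,0,12],[0,1.5,197,0,12],[0,1.5,197,0,12]]]'

```text
t: 3.9
tcp_pos: [0.6516, -0.0864, 0.0353]
tool_rot: [[-0.668, 0.744, 0.002], [0.744, 0.668, -0.0], [-0.001, 0.001, -1.0]]
wrist_force: [0.5, 0.3, 0.8]
grip_width: 0.141
finger_force: 0.0
```

Run:
```python
from g import *
st()
p,d=bot.capture("side"); cv2.imwrite("pics/s2.png",cv2.resize(p[180:330,200:400],None,fx=4,fy=4,interpolation=cv2.INTER_CUBIC))
```

```text
t 3.9 tcpG [-160.9   -1.3   35.3] floor+ 21.0 x-yaw 0.04266007762706181 F_G [-0.1 -0.6  0.8] grip 0.1412729557100639
```

View pics/s2.png

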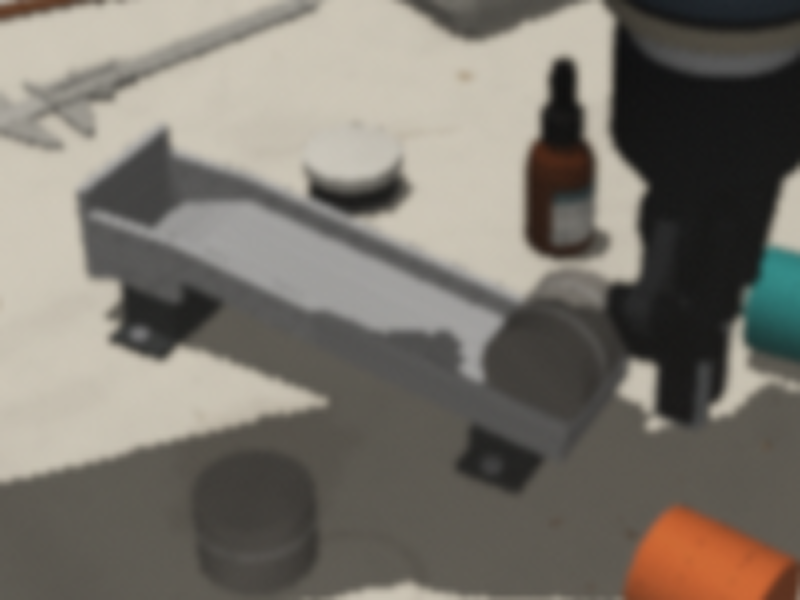

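servo_tool --steps '[[[4,0,0,0,12],[9,0,0,0,12],[14,0,0,0,12],[18,0,0,0,12],[22,0,-0.6,0,12],[26,0,-1.1,0,12],[31,0,-1.8,0,12],[36,0,-2.5,0,12],[42,0,-3.4,0,12],[48,0,-4.2,0,12],[54,0,-5.0,0,12],[60,0,-5.9,0,12],[66,0,-6.7,0,12],[72,0,-7.6,0,12],[78,0,-8.4,0,12],[84,0,-9.2,0,12],[90,0,-10.1,0,12],[95,0,-10.8,0,12],[98,0,-11.2,0,12],[100,0,-11.5,0,12]]]'

```text
t: 6.45
tcp_pos: [0.5842, -0.0118, 0.0459]
tool_rot: [[-0.668, 0.744, 0.0], [0.744, 0.668, -0.0], [-0.0, 0.0, -1.0]]
wrist_force: [1.1, -1.0, 1.3]
grip_width: 0.143
finger_force: 0.5
```

Run:
```python
from g import *
st()
p,d=bot.capture("side"); cv2.imwrite("pics/s3.png",cv2.resize(p[180:330,200:400],None,fx=4,fy=4,interpolation=cv2.INTER_CUBIC))
```

```text
t 6.45 tcpG [-60.4  -0.9  45.9] floor+ 17.5 x-yaw 0.046936830634820126 F_G [-1.5 -0.2  1.3] grip 0.14282135212848096
```

View pics/s3.png

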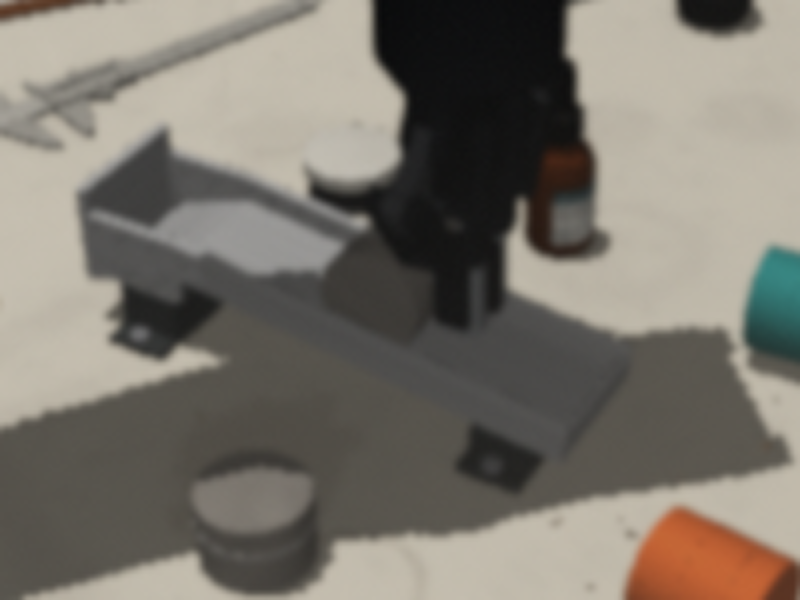

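The core is riding up at crop (378,288) in contact with the fingers, with low force. I'll keep pushing.

servo_tool --steps '[[[2,0,-0.3,0,12],[5,0,-0.7,0,12],[9,0,-1.3,0,12],[14,0,-2.0,0,12],[19,0,-2.7,0,12],[24,0,-3.4,0,12],[29,0,-4.1,0,12],[34,0,-4.8,0,12],[39,0,-5.5,0,12],[44,0,-6.2,0,12],[49,0,-6.9,0,12],[54,0,-7.6,0,12],[59,0,-8.3,0,12],[64,0,-9.0,0,12],[69,0,-9.7,0,12],[74,0,-10.4,0,12],[78,0,-11.0,0,12],[81,0,-11.4,0,12],[83,0,-11.7,0,12],[84,0,-11.8,0,12]]]'

```text
t: 9.0
tcp_pos: [0.528, 0.0506, 0.0576]
tool_rot: [[-0.668, 0.744, 0.0], [0.744, 0.668, -0.0], [-0.0, -0.0, -1.0]]
wrist_force: [1.3, -0.9, 0.7]
grip_width: 0.143
finger_force: 0.5
```

Run:
```python
from g import *
st()
p,d=bot.capture("side"); cv2.imwrite("pics/s4.png",cv2.resize(p[190:310,190:350],None,fx=5,fy=5,interpolation=cv2.INTER_CUBIC))
for x in(50,60,70): print(x,(proj("side",W([[x/1e3,.025,.070]]))[0]-[190,190])*5)
```

```text
t 9.0 tcpG [23.6 -0.8 57.6] floor+ 17.5 x-yaw 0.0442015896318253 F_G [-1.6 -0.3  0.7] grip 0.14301166948137858
50 [317.46004111 238.66505296]
60 [293.36439638 230.91440153]
70 [269.49969368 223.23726249]
```

View pics/s4.png

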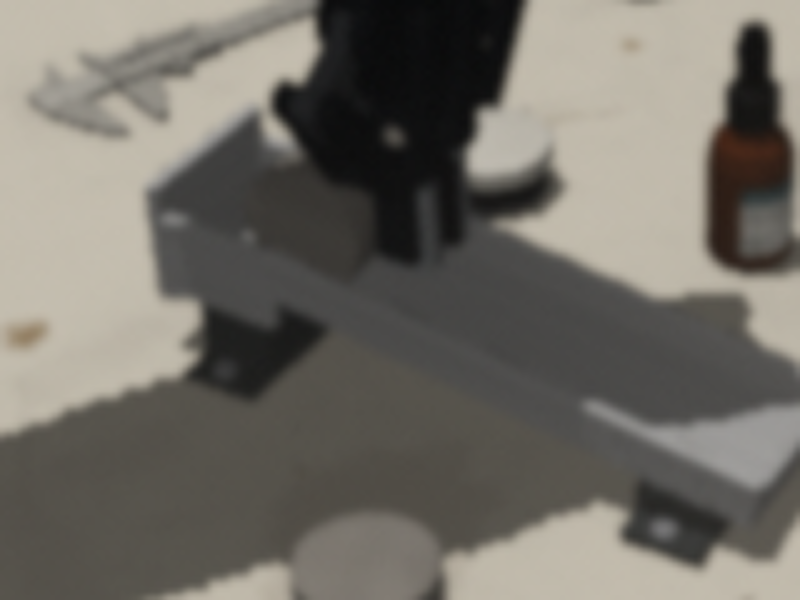

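servo_tool --steps '[[[1,0,-0.1,0,12],[2.5,0,-0.3,0,12],[4,0,-0.5,0,12],[5.5,0,-0.7,0,12],[7,0,-0.9,0,12],[8.5,0,-1,0,12],[10,0,-1,0,12],[11.5,0,-1,0,12],[13,0,-1,0,12],[14.5,0,-1,0,12],[16,0,-1,0,12],[17,0,-1,0,12],[17,0,-1,0,12],[17,0,-1,0,12],[17,0,-1,0,12]]]'

```text
t: 10.92
tcp_pos: [0.5167, 0.0631, 0.0586]
tool_rot: [[-0.668, 0.744, -0.0], [0.744, 0.668, -0.0], [-0.0, -0.0, -1.0]]
wrist_force: [0.4, -0.2, 1.0]
grip_width: 0.136
finger_force: 0.0
```

Run:
```python
from g import *
st()
p,d=bot.capture("side"); cv2.imwrite("pics/s5.png",cv2.resize(p[190:310,190:350],None,fx=5,fy=5,interpolation=cv2.INTER_CUBIC))
```

```text
t 10.925 tcpG [40.5 -0.7 58.6] floor+ 16.1 x-yaw 0.03544191845512046 F_G [-0.4 -0.2  1. ] grip 0.13558498010383738
```

View pics/s5.png

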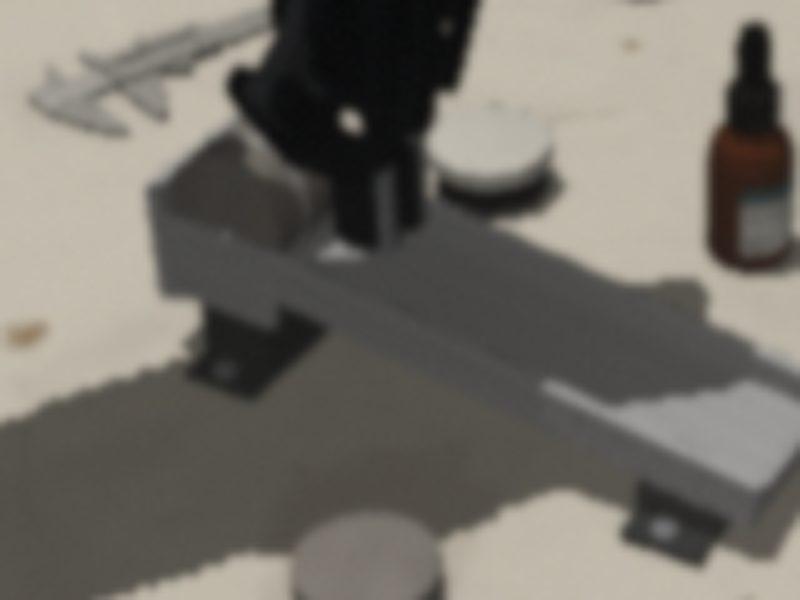

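The core has left the fingers and lies in the hollow at crop (235,200) against the stop. There is a bright gap between it and the fingers, and the contact force is gone. I'll back off and lift.

servo_tool --steps '[[[-5,0,-1,0,12],[-14,0,-6,0,12],[-22,0,-16,0,12],[-30,0,-32,0,12],[-36,0,-55,0,12],[-40,0,-80,0,12],[-40,0,-110,0,12],[-40,0,-140,0,12],[-40,0,-165,0,12],[-40,0,-180,0,12],[-40,0,-180,0,12],[-40,0,-180,0,12]]]'

```text
t: 12.48
tcp_pos: [0.543, 0.0334, 0.2378]
tool_rot: [[-0.668, 0.744, -0.001], [0.744, 0.668, -0.0], [0.001, -0.001, -1.0]]
wrist_force: [0.3, 0.5, -0.1]
grip_width: 0.144
finger_force: 0.0
```

Run:
```python
from g import *
st()
p,d=bot.capture("side"); cv2.imwrite("pics/s6.png",cv2.resize(p[190:330,200:380],None,fx=4,fy=4,interpolation=cv2.INTER_CUBIC))
u=proj("side",W([[.089,.025,.0644]]))[0]; print((u-[200,190])*4)
```

```text
t 12.475 tcpG [  0.8  -0.4 237.8] floor+ 200.8 x-yaw 0.048630659601485604 F_G [ 0.2 -0.5 -0.1] grip 0.14405847108947473
[141.09720212 177.62638378]
```

View pics/s6.png

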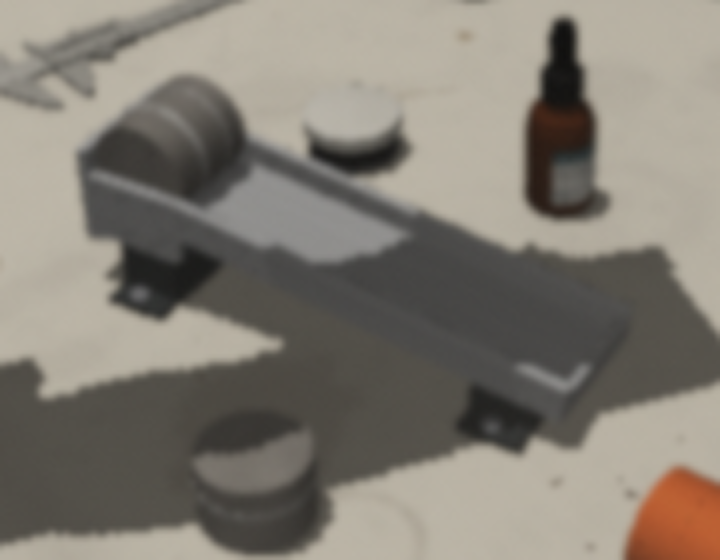

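The core rests in the hollow against the stop, its near face centred at about (142,170) where the seat was predicted. The short core, jar and bottle are where they stood.

```bash
python3 -c "
from station import bot
print(bot.job_done())"
```

```text
the job is handed in; nothing more can be done
None
```

The core is parked in the hollow against the end stop and stays there by itself; the hand is clear, the short core, jar and bottle are undisturbed, and the job is handed in at about 12.5 s.

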